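# Clamp the glass of a rotary stage evenly

## Task

Tighten the four knurled thumb screws that clamp the ring onto the glass of the rotary stage, always crosswise (each screw followed by the one opposite), in three rounds: first turn each clockwise only until you feel it just nip the ring, then 30 degrees more on each, then another 30 degrees on each. Never force a screw far past that or the glass cracks, do not lean on the ring, and leave the gear on the glass and the other things on the bench where they are.

Things in the scene. Friction and masses are not known exactly. Their poses are not given: they have to be found in the camera images.
- stage: Round white rotary stage with a glass top, bolted to the bench, diameter 224, glass top 60 above the bench. Origin: on its axis at bench height, z up. The four screws stand on a circle of radius 80 about this axis: screw 1 along the stage's own x axis, 2 along its y, 3 along -x, 4 along -y, so that 1 and 3 are opposite, and 2 and 4.
- ring: Flat aluminium clamp ring lying on the glass, outer diameter 196, inner diameter 110, 10 thick (its upper face 70 above the bench), held sideways by two dowel pins. Origin: centre of its underside.
- knob1: Thumb screw 1. All four are alike: round knurled steel head, diameter 28, 25 tall, top about 110 above the bench (40 above the ring), axis vertical; below it a brass collar, diameter 30, 5 thick. Origin: on the axis at the collar's underside, z up. Grip the head from above at any yaw, firmly (40 N or more). Clockwise from above tightens; the head sinks 6 mm per full turn.
- knob2: Thumb screw 2, like 1. At the start each screw is slack: its collar hangs 0.2 to 1.05 mm clear of the ring, that is 0.2 to 1.1 rad of easy turning, different for every screw and too little to tell from the noisy poses. Slack turning takes about 0.02 N m, the same all the way. Do not push down on a head: a push goes through to the ring.
- knob3: Thumb screw 3, like 1. From where its collar touches the ring the resistance grows steadily: about 18 N of clamping force per radian, and roughly 0.01 N m for each newton. Just nipped means 2 to 9 N: stop 0.1 to 0.45 rad after the resistance starts to rise above that of slack turning.
- knob4: Thumb screw 4, like 1. A screw stays where it is left. Clamping force should be 8 to 21 N after the second round and 17 to 33 N at the end (about 0.3 + 0.52 + 0.52 rad past touching, some 24 N, 0.2 to 0.3 N m); beyond 42 N the glass cracks.
- head1 (a point): Centre of thumb screw 1's head, on its axis, half-way up the gripping part (13 below its top, about 27 above the clamp ring's face).
- head2 (a point): Centre of thumb screw 2's head, on its axis, half-way up the gripping part (13 below its top, about 27 above the clamp ring's face).
- head3 (a point): Centre of thumb screw 3's head, on its axis, half-way up the gripping part (13 below its top, about 27 above the clamp ring's face).
- head4 (a point): Centre of thumb screw 4's head, on its axis, half-way up the gripping part (13 below its top, about 27 above the clamp ring's face).
- gear: Bystander: steel spur gear, diameter 44, 10 high, being measured: it lies loose on the glass inside the ring. Origin: centre of its underside.
- ring_gauge: Bystander: dark steel ring gauge, diameter 56, 20 high, on the bench. Origin: centre of its underside.
- vblock: Bystander: steel V-block 50 x 40 x 36 on the bench close to the stage. Origin: centre of its underside.
- shaft: Bystander: stepped steel shaft standing upright, diameter 26, 55 high, close to the stage. Origin: centre of its underside.
- loupe: Bystander: black loupe, diameter 38, 40 high, on the bench. Origin: centre of its underside.
- micrometer: Bystander: micrometer lying flat on the bench, about 125 long, 16 high. Origin: middle of its anvil gap, underside.
- screwdriver: Bystander: screwdriver lying on the bench, 160 long. Origin: about its middle, underside.
Not all that is in view belongs to the job. Leave any pink or yellow look-alike of the ring alone.

How it is judged:
By the outcome, as a careful person would: the job done as asked, in the order asked, and still so for the second after the job is handed in, with the robot touching nothing.
It also fails if it takes over 72 s, if anything falls off the work surface, if the arm or the gripper's body presses on something with over 40 N, if the wrist force passes 120 N, or if a joint passes its speed limit or range.

## Robot

A 6-joint arm with a two-finger parallel gripper is mounted at the origin on the work surface. World frame = base frame: x ahead of the robot, y to its left, z up, the work surface at z = 0. Lengths are in m, angles in rad, forces in N, time in s.
With the tool pointing down it reaches from about 0.375 to 0.975 m from the base axis. Payload 3.8 kg.
Tool frame: the origin (TCP) lies where the fingers leave the gripper's body, on its centre line; the fingertips stand 73 mm ahead of it and the grasp point (between the pads) lies 54 mm ahead of it (nose_length is the distance from the TCP to the fingertips, in m); z points along the fingers, y is the line along which they close (so a half turn about z gives the same grasp; the last joint's range is limited). The gripper opens to 85 mm and grips with 20 to 120 N. Pads are 22 mm wide; open, the fingers measure 114 mm over their backs; the gripper's body (76 mm by 85 mm) begins 54 mm behind the grasp point. The pads swing forward as they close: fully open they stand 13 mm farther back than shut.
Start: joints at [-1.147, 0.264, 1.604, -0, 1.274, -0.037], TCP at [0.3, -0.605, 0.304] pointing down, gripper open.
Joint ranges: [-2.63, 2.63], [-0.94, 2.18], [0.31, 2.57], [-1.31, 4.45], [0, 2.66], [-2.55, 2.55]. Speed limits (rad/s): [2.57, 2.57, 3.14, 3.14, 3.14, 3.14].

## Interface

Orientations are given as a rotation vector (axis times angle).
In Python, from workcell import read_state, read_camera, calibration, finish_job, look_for, cut_out, tip_of, nose_length gives the robot as it stands.
- The arm moves only by the tool step_arm, never from a script. Its argument "targets" is a list of rows, each a list of 3 entries, a list of its own where there are three numbers: the turn, a rotation vector about the tool's x, y, z in rad, then the shift along the tool's x, y, z in mm, then the finger opening in mm, from 0 to 85.4. In form: [[[ax, ay, az], [x, y, z], grip], ...]. A call has 1 to 5 rows; each row shifts and turns the commanded pose from where the row before left it, along the tool's axes as they then stand; what a row does not reach is not made up. A row lasts 1/12 s, in which the tool goes at most 41.7 mm and 7.16 degrees, less where a joint would pass 70% of its speed; a pose out of reach is approached as far as the arm can. A call with a gripper value outside its range is refused whole. The fingers move at their own pace and stop on an object; "grip_force" is the grip in N (left out, the last holds). Time passes only in rows, so rows that do not move let the fingers close. It gives the time, the measured TCP pose, the force, the opening and the grip force at its end, in the units of the state.
- read_state(): the state, without advancing time (a new reading comes with each control period).
- read_camera(name): name is "side" or "top" or "wrist"; returns the picture (420x560x3 uint8, red, green, blue); there is no depth.
- calibration(name): a dict with "camera_matrix" (3x3 intrinsics, pixels), "dist_coeffs" ([k1, k2, p1, p2, k3] as OpenCV has them; the pictures are not rectified), "R" (3x3) and "t" (3): a world point X has camera coordinates R X + t. Camera axes: x right, y down, z forward; pixel columns grow to the right and rows downward; lengths in m; the calibration is good to about 2 mm. A picture is of the moment at which its call begins: read the wrist's pose just before it. calibration takes no time and is no camera call; for the wrist camera it gives the pose at the moment of the call.
- finish_job(): hands the job in; it is judged then, once.
Trained networks look in the newest picture that a camera, given by its name, has taken for a name from the list of things; names that differ only in an ending like _2 or _b are one class to them, and where a whole thing is asked for, a point or a joint stands for the part that bears it (a point fixed in the world has none). Each returns a list of dicts, best first, with "score" (0 to 1); they miss things now and then, are a little off and sometimes report something else, mostly with a low value. They report only what shows in the picture. A call takes as long as a camera call. They do not tell look-alikes from the thing itself.
- look_for(camera, query): "extent" ([left, top, right, bottom] in pixels, round what is visible of it).
- cut_out(camera, query): "region" (420x560 bool, what is visible of it) and "extent" ([left, top, right, bottom] in pixels, round what is visible of it).
- tip_of(camera, query): "at" ([row, column] in pixels: a listed point, or the origin of a listed thing).
The state is a dict: "time": time; "q": joint angles; "joint_vel": joint speeds; "joint_torque": joint torques, N m; "tool_pos": TCP position; "tcp_rot": TCP orientation; "wrist_force": force on the tool from outside, world axes, zero at the start; "torque": the same for the moment, N m; "width": opening from 0.0 (shut) to 1.0 (fully open); "grip_force": force on a finger pad.
Only numpy, scipy, OpenCV 4.12 (cv2) and the standard library are available. Lean on these libraries where they do the work, as an engineer would, in place of code of your own. Each camera call takes 0.05 s, during which the arm holds its last target. There are 200 camera calls.

## Working session

There is one attempt and no reset: what is moved stays moved. The work goes in short steps, Python scripts to look and compute and a tool call to move; the robot and the scene stay as the last step left them, time stands still between calls to the robot, and variables do not carry over. Pictures are saved under pics/ and viewed, at most 10 in all, crops included, and the job is handed in when it is done.

Besides the shell and the picture viewer there is one more tool, called by a JSON object that holds its "api" and its "payload". step_arm: Moves the arm, as the interface text tells. Its arguments: {"type":"object","properties":{"targets":{"type":"array","items":{"type":"array"}},"grip_force":{"type":"number"}},"required":["targets"]}

```bash
mkdir -p pics; ls
cat > h.py <<'E'
import numpy as np,cv2
from workcell import *
from scipy.spatial.transform import Rotation as R
def ray(cam,rc):
    c=calibration(cam);K=np.array(c["camera_matrix"]);d=np.array(c["dist_coeffs"])
    p=cv2.undistortPoints(np.array([[[rc[1],rc[0]]]],float),K,d)[0,0]
    Rm=np.array(c["R"]);t=np.array(c["t"])
    return -Rm.T@t, Rm.T@np.array([p[0],p[1],1])
def at_z(cam,rc,z):
    o,v=ray(cam,rc);return o+v*(z-o[2])/v[2]
def save(cam,name):
    im=read_camera(cam);cv2.imwrite("pics/"+name,im[:,:,::-1]);return im
E
python3 - <<'E'
from h import *
s=read_state();print({k:np.round(v,3) for k,v in s.items()})
a=[save(c,c+"0.png") for c in ("top","side","wrist")]
for c in ("top","side"):
    for n in ("head1","head2","head3","head4"):
        r=tip_of(c,n)
        for k in r[:5]: print(c,n,round(k["score"],2),np.round(k["at"],1),np.round(at_z(c,k["at"],.097),4))
    for n in ("stage","ring"):
        for k in tip_of(c,n)[:3]: print(c,n,round(k["score"],2),np.round(k["at"],1),np.round(at_z(c,k["at"],0 if n=="stage" else .06),4))
m=np.hstack([cv2.resize(a[0],(400,300)),cv2.resize(a[1],(400,300))])
cv2.imwrite("pics/m0.png",m[:,:,::-1])
E
```

```text
pics
{'time': np.float64(0.0), 'q': array([-1.147,  0.265,  1.605, -0.   ,  1.274, -0.037]), 'joint_vel': array([-0.002,  0.001,  0.   ,  0.   ,  0.   ,  0.   ]), 'joint_torque': array([ 3.0000e-03, -5.1511e+01, -3.6731e+01,  0.0000e+00,  1.3000e-02,
        0.0000e+00]), 'tool_pos': array([ 0.3  , -0.604,  0.303]), 'tcp_rot': array([-3.056e+00, -7.170e-01,  1.000e-03]), 'wrist_force': array([0.346, 0.127, 0.562]), 'torque': array([ 0.023, -0.035,  0.032]), 'grip_force': np.float64(0.0), 'width': np.float64(0.999)}
top head1 0.68 [185.7 310.3] [ 0.5103 -0.0929  0.097 ]
top head1 0.52 [120.7 330.5] [ 0.6753 -0.1442  0.097 ]
top head1 0.52 [141.3 291.8] [ 0.6224 -0.0473  0.097 ]
top head1 0.48 [162.9 349.8] [ 0.5676 -0.191   0.097 ]
top head2 0.68 [185.7 310.3] [ 0.5103 -0.0929  0.097 ]
top head2 0.52 [120.7 330.5] [ 0.6753 -0.1442  0.097 ]
top head2 0.52 [141.3 291.8] [ 0.6224 -0.0473  0.097 ]
top head2 0.48 [162.9 349.8] [ 0.5676 -0.191   0.097 ]
top head3 0.68 [185.7 310.3] [ 0.5103 -0.0929  0.097 ]
top head3 0.52 [120.7 330.5] [ 0.6753 -0.1442  0.097 ]
top head3 0.52 [141.3 291.8] 
[... 1037 characters left out ...]
 [246.2 266.1] [0.4024 0.1545 0.097 ]
side head3 0.43 [178.4 244.1] [ 0.6625 -0.147   0.097 ]
side head3 0.42 [196.3 236.2] [ 0.6187 -0.0338  0.097 ]
side head4 0.57 [200.  271.8] [ 0.5122 -0.0657  0.097 ]
side head4 0.56 [177.2 279.8] [ 0.5653 -0.2097  0.097 ]
side head4 0.55 [246.2 266.1] [0.4024 0.1545 0.097 ]
side head4 0.43 [178.4 244.1] [ 0.6625 -0.147   0.097 ]
side head4 0.42 [196.3 236.2] [ 0.6187 -0.0338  0.097 ]
side stage 0.91 [213.1 258.5] [ 0.5944 -0.1199  0.    ]
side stage 0.66 [198.8 260. ] [ 0.6393 -0.2039  0.    ]
side ring 0.97 [288.8 237.7] [0.3976 0.3001 0.06  ]
side ring 0.79 [215.3 376.1] [ 0.2251 -0.1918  0.06  ]
side ring 0.56 [196.8 258.6] [ 0.5929 -0.1209  0.06  ]
```

View pics/top0.png

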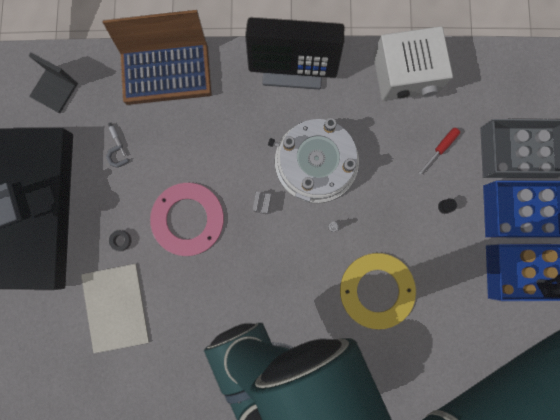

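View pics/side0.png

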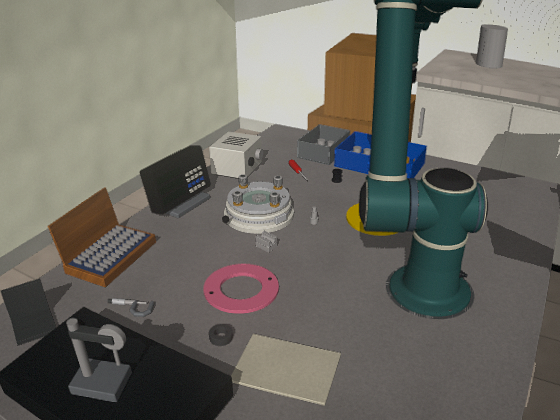

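The top view shows four heads on the white stage, at (col,row) about (310,186), (292,141), (330,121) and (350,163). The bare ring lies under them. The pink ring at (187,219) and the yellow one at (378,291) are look-alikes lying on the bench, so I'll leave them alone. The side view agrees.

Run:
```python
from h import *
s=read_state();T=R.from_rotvec(s["tcp_rot"]);p=np.array(s["tool_pos"])
print(T.as_matrix().round(3)); c=calibration("wrist");Rm=np.array(c["R"]);o=-Rm.T@np.array(c["t"])
print("cam in tool",T.inv().apply(o-p),"\n",(T.inv().as_matrix()@Rm.T).round(3),np.array(c["camera_matrix"]).round(0))
print("delta tool mm",T.inv().apply(np.array([.594,-.119,.30])-p)*1000)
```

```text
[[ 0.896  0.445  0.   ]
 [ 0.445 -0.896 -0.   ]
 [ 0.     0.    -1.   ]]
cam in tool [ 0.07016298  0.00040154 -0.06993116] 
 [[ 0.001 -0.961 -0.277]
 [ 1.     0.001 -0.   ]
 [ 0.001 -0.277  0.961]] [[319.   0. 281.]
 [  0. 319. 209.]
 [  0.   0.   1.]]
delta tool mm [ 479.10981678 -304.28097301    3.89677604]
```

{"api": "step_arm", "payload": {"targets": [[[0,0,0],[32,-20.3,0],60],[[0,0,0],[32,-20.3,0],60],[[0,0,0],[32,-20.3,0],60],[[0,0,0],[32,-20.3,0],60],[[0,0,0],[32,-20.3,0],60]]}}

```text
time: 1.17
tool_pos: [0.3989, -0.4411, 0.304]
tcp_rot: [3.059, 0.716, 0.001]
wrist_force: [0.4, -0.6, 1.5]
width: 0.701
grip_force: 0.0
```

{"api": "step_arm", "payload": {"targets": [[[0,0,0],[32,-20.3,0],60],[[0,0,0],[32,-20.3,0],60],[[0,0,0],[32,-20.3,0],60],[[0,0,0],[32,-20.3,0],60],[[0,0,0],[32,-20.3,0],60]]}}

```text
time: 1.58
tool_pos: [0.4972, -0.2788, 0.3042]
tcp_rot: [3.058, 0.717, 0.001]
wrist_force: [1.0, -1.2, 0.3]
width: 0.704
grip_force: 0.0
```

{"api": "step_arm", "payload": {"targets": [[[0,0,0],[32,-20.3,0],60],[[0,0,0],[32,-20.3,0],60],[[0,0,0],[32,-20.3,0],60],[[0,0,0],[32,-20.3,0],60],[[0,0,0],[32,-20.3,0],60]]}}

```text
time: 2.0
tool_pos: [0.5954, -0.1166, 0.3042]
tcp_rot: [3.058, 0.718, 0.001]
wrist_force: [0.4, -0.8, 0.1]
width: 0.703
grip_force: 0.0
```

{"api": "step_arm", "payload": {"targets": [[[0,0,0],[0,0,0],60],[[0,0,0],[0,0,0],60]]}}

```text
time: 2.17
tool_pos: [0.5955, -0.1165, 0.3039]
tcp_rot: [3.057, 0.723, -0.0]
wrist_force: [-1.3, 0.1, -0.4]
width: 0.704
grip_force: 0.0
```

```bash
cat > look.py <<'E'
from h import *
import sys
s=read_state();im=save("wrist",sys.argv[1])
s=read_state();T=R.from_rotvec(s["tcp_rot"]);p=np.array(s["tool_pos"]);print("t",s["time"],p.round(4),T.as_matrix().round(3).tolist(),"q6",round(s["q"][5],3))
H=[k for k in tip_of("wrist","head1") if k["score"]>.2][:6]
for k in H: 
    w=at_z("wrist",k["at"],.097);print(round(k["score"],2),np.round(k["at"],1),w.round(4))
for n in("stage","ring"):
    for k in tip_of("wrist",n)[:2]: print(n,round(k["score"],2),np.round(k["at"],1),at_z("wrist",k["at"],0 if n=="stage" else .06).round(4))
for k in cut_out("wrist","knob1")[:5]: print("knob",round(k["score"],2),np.round(k["extent"],1))
E
python3 look.py w1.png
```

```text
t 2.2167 [ 0.5948 -0.1178  0.3038] [[0.895, 0.447, -0.0], [0.447, -0.895, -0.0], [-0.001, 0.0, -1.0]] q6 0.872
0.94 [136.9 348.9] [ 0.668  -0.1464  0.097 ]
0.85 [262.1 333.1] [ 0.5605 -0.1909  0.097 ]
0.66 [135.  210.2] [ 0.617  -0.0406  0.097 ]
0.63 [256.5 216.8] [ 0.5165 -0.0899  0.097 ]
0.58 [210.5 132.9] [ 0.5244 -0.0042  0.097 ]
stage 0.98 [178.9 277.6] [ 0.5914 -0.1161  0.    ]
stage 0.34 [131.4 215.4] [ 0.6091 -0.0284  0.    ]
ring 0.24 [211.9 128.6] [0.5032 0.0098 0.06  ]
knob 0.81 [323.2 122.2 370.9 154.8]
knob 0.79 [191.3 112.7 235.1 152.1]
knob 0.6 [318.3 237.  348.8 281.3]
knob 0.57 [197.3 230.9 237.1 274.3]
knob 0.43 [176.7  85.6 377.1 281.7]
```

View pics/w1.png

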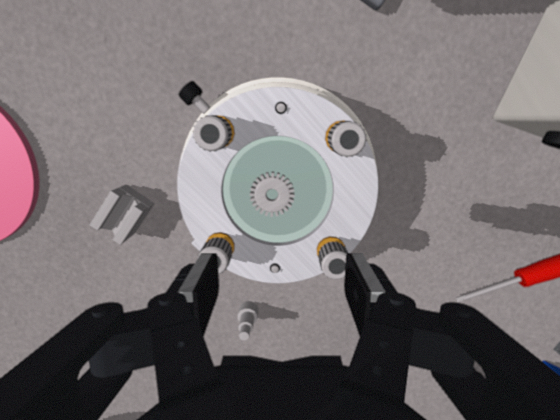

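The wrist view shows the four brass-collared heads at (col,row) (349,137), (333,262), (210,135) and (217,257) on the aluminium ring, with the gear inside at (272,193). They fit a square of radius 80 with centre (0.5905,-0.117) at -20.5°. I'll go above the far-right screw (A) and rewind the wrist.

{"api": "step_arm", "payload": {"targets": [[[0,0,0],[25.4,28.3,0],60],[[0,0,0],[25.3,28.3,0],60],[[0,0,-0.1245],[0,0,17],60],[[0,0,-0.1245],[0,0,17],60],[[0,0,-0.1245],[0,0,17],60]]}}

```text
time: 2.83
tool_pos: [0.6654, -0.1486, 0.2524]
tcp_rot: [2.87, 1.278, 0.001]
wrist_force: [-0.5, 0.4, -0.5]
width: 0.705
grip_force: 0.0
```

{"api": "step_arm", "payload": {"targets": [[[0,0,-0.1245],[0,0,17],60],[[0,0,-0.1245],[0,0,17],60],[[0,0,-0.1245],[0,0,17],60],[[0,0,0],[0,0,0],60],[[0,0,0],[0,0,0],60]]}}

```text
time: 3.25
tool_pos: [0.664, -0.1476, 0.2007]
tcp_rot: [-2.589, -1.776, 0.003]
wrist_force: [0.2, 0.3, 1.2]
width: 0.707
grip_force: 0.0
```

```bash
python3 look.py w2.png
python3 - <<'E'
from h import *
r=[]
for i in range(6):
    s=read_state();r.append(list(s["wrist_force"])+list(s["torque"])+[s["joint_torque"][5]]+list(s["tool_pos"]));read_camera("top")
print(np.array(r).round(4))
E
```

```text
t 3.3 [ 0.665  -0.1476  0.2022] [[0.36, 0.933, -0.0], [0.933, -0.36, 0.0], [-0.0, -0.0, -1.0]] q6 0.113
0.9 [233.    8.5] [ 0.5188 -0.0865  0.097 ]
0.67 [ 87.4 122. ] [ 0.6194 -0.0394  0.097 ]
0.64 [231.1 282.7] [ 0.6688 -0.1428  0.097 ]
stage 0.9 [191.9 193.4] [ 0.5969 -0.114   0.    ]
knob 0.95 [ 83.8  45.3 170.3 115.9]
knob 0.68 [139.2 367.3 155.7 380.7]
knob 0.63 [254.5 196.  314.  263.6]
knob 0.57 [  1.1 197.   63.7 264.1]
[[-0.4932 -0.0107  0.3382 -0.0394  0.0272 -0.0049  0.0166  0.6661 -0.147
   0.2038]
 [-0.1837 -0.2187  0.2009 -0.011   0.0076  0.0408  0.0132  0.666  -0.1469
   0.2036]
 [ 0.2515  0.4684 -0.0658  0.0446  0.0295 -0.0194  0.0103  0.6658 -0.1467
   0.2033]
 [-0.2625 -0.546   0.4    -0.0166  0.0174  0.0136  0.0079  0.6657 -0.1467
   0.203 ]
 [-0.4089  0.076  -0.5949  0.0013  0.0199  0.0437  0.0061  0.6656 -0.1466
   0.2027]
 [ 0.6648  0.8206  0.3196 -0.0233  0.0316  0.0214  0.0047  0.6655 -0.1465
   0.2025]]
```

View pics/w2.png

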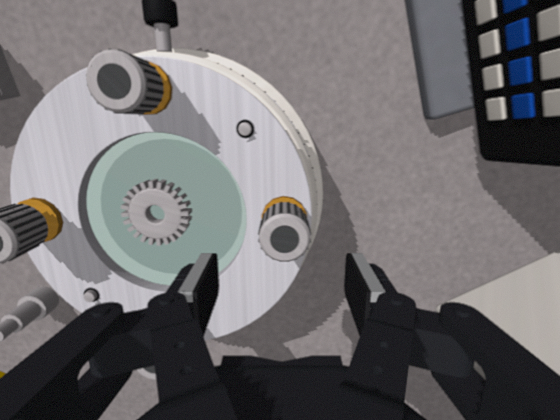

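Head A is at (285,237), slightly ahead of the point between the fingers. Its column is centred. I'll shift +6 mm in x, descend part way and check.

{"api": "step_arm", "payload": {"targets": [[[0,0,0],[6,1,17],60],[[0,0,0],[0,0,17],60],[[0,0,0],[0,0,0],60]]}}

```text
time: 4.05
tool_pos: [0.6662, -0.1405, 0.1641]
tcp_rot: [-2.582, -1.782, 0.007]
wrist_force: [-1.6, 0.3, -1.5]
width: 0.702
grip_force: 0.0
```

```bash
python3 look.py w3.png; python3 -c "
from h import *;print(nose_length() if callable(nose_length) else nose_length)"
```

```text
t 4.1 [ 0.6667 -0.1407  0.1654] [[0.355, 0.935, -0.005], [0.935, -0.355, 0.001], [-0.001, -0.005, -1.0]] q6 0.118
0.98 [404.4 137.2] [ 0.5638 -0.1906  0.097 ]
0.82 [93.2 88.5] [ 0.6213 -0.0389  0.097 ]
0.58 [272.8 287.8] [ 0.6697 -0.1447  0.097 ]
stage 0.73 [213.1 177.5] [ 0.592  -0.1149  0.    ]
stage 0.73 [242.4 135.9] [ 0.5502 -0.1252  0.    ]
ring 0.33 [405.8 137. ] [ 0.5291 -0.2237  0.06  ]
knob 0.72 [100.9 367.4 162.2 420. ]
knob 0.64 [249.4 225.3 322.2 310.9]
0.0726
```

View pics/w3.png

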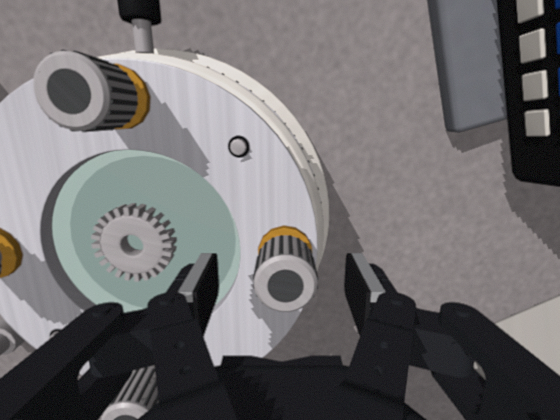

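Head A's top is at (287,284), about 2.5 mm right of the finger centre. I'll correct that, descend and grip.

{"api": "step_arm", "payload": {"targets": [[[0,0,0],[-1,2.5,0],60],[[0,0,0],[0,0,13],60],[[0,0,0],[0,0,0],20],[[0,0,0],[0,0,0],20],[[0,0,0],[0,0,0],20]], "grip_force": 50}}

```text
time: 4.72
tool_pos: [0.6679, -0.1423, 0.1542]
tcp_rot: [-2.581, -1.78, 0.007]
wrist_force: [-3.5, 1.3, 9.0]
width: 0.312
grip_force: 48.6
```

{"api": "step_arm", "payload": {"targets": [[[0,0,0],[0,0,0],20],[[0,0,0],[0,0,0],20],[[0,0,0],[0,0,0],20]]}}

```text
time: 4.97
tool_pos: [0.6679, -0.1424, 0.1543]
tcp_rot: [-2.582, -1.781, 0.007]
wrist_force: [-7.3, 2.4, 4.1]
width: 0.308
grip_force: 49.2
```

```bash
cat > r.py <<'E'
from h import *
s=read_state();T=R.from_rotvec(s["tcp_rot"])
print("t%.2f"%s["time"],"p",np.round(s["tool_pos"],4),"F",T.inv().apply(s["wrist_force"]).round(2),"M",T.inv().apply(s["torque"]).round(3),"jt6 %.4f q6 %.4f"%(s["joint_torque"][5],s["q"][5]),"w %.3f g %.1f"%(s["width"],s["grip_force"]),"nose",round(nose_length() if callable(nose_length) else nose_length,4))
E
python3 r.py
```

```text
t4.97 p [ 0.6679 -0.1424  0.1543] F [-0.34 -7.67 -4.05] M [ 1.093 -0.07   0.026] jt6 -0.0112 q6 0.1163 w 0.308 g 49.2 nose 0.0726
```

{"api": "step_arm", "payload": {"targets": [[[0,0,0],[0,-0.8,-0.5],20],[[0,0,0.05],[0,0,0.05],20],[[0,0,0.05],[0,0,0.05],20]]}}

```text
time: 5.22
tool_pos: [0.6676, -0.1423, 0.1543]
tcp_rot: [-2.671, -1.648, 0.006]
wrist_force: [-4.7, 1.7, -0.0]
width: 0.312
grip_force: 49.3
```

```bash
python3 r.py
```

```text
t5.22 p [ 0.6676 -0.1423  0.1543] F [-0.56 -5.    0.06] M [ 0.75  -0.192  0.018] jt6 -0.6612 q6 0.2187 w 0.312 g 49.3 nose 0.0726
```

{"api": "step_arm", "payload": {"targets": [[[0,0,0.05],[0,0,0.05],20],[[0,0,0.05],[0,0,0.05],20]]}}

```text
time: 5.38
tool_pos: [0.6676, -0.1422, 0.1542]
tcp_rot: [-2.75, -1.512, 0.006]
wrist_force: [-5.0, 1.1, 0.6]
width: 0.31
grip_force: 49.4
```

```bash
python3 r.py
```

```text
t5.38 p [ 0.6676 -0.1422  0.1542] F [-1.74 -4.77 -0.54] M [ 0.75  -0.252 -0.006] jt6 -0.6065 q6 0.3189 w 0.310 g 49.4 nose 0.0726
```

{"api": "step_arm", "payload": {"targets": [[[0,0,0.05],[0,0,0.05],20],[[0,0,0.05],[0,0,0.05],20]]}}

```text
time: 5.55
tool_pos: [0.6676, -0.1422, 0.1541]
tcp_rot: [-2.822, -1.373, 0.006]
wrist_force: [-4.5, 1.9, 0.6]
width: 0.309
grip_force: 49.4
```

```bash
python3 r.py
```

```text
t5.55 p [ 0.6676 -0.1422  0.1541] F [-1.28 -4.74 -0.59] M [ 0.737 -0.317 -0.045] jt6 -0.6065 q6 0.4189 w 0.309 g 49.4 nose 0.0726
```

{"api": "step_arm", "payload": {"targets": [[[0,0,0.05],[0,0,0.05],20],[[0,0,0.05],[0,0,0.05],20]]}}

```text
time: 5.72
tool_pos: [0.6675, -0.1422, 0.154]
tcp_rot: [-2.887, -1.23, 0.007]
wrist_force: [-5.9, 2.1, 1.2]
width: 0.314
grip_force: 49.4
```

```bash
python3 r.py
```

```text
t5.72 p [ 0.6675 -0.1422  0.154 ] F [-2.52 -5.72 -1.17] M [ 0.731 -0.353 -0.012] jt6 -0.6067 q6 0.5189 w 0.314 g 49.4 nose 0.0726
```

{"api": "step_arm", "payload": {"targets": [[[0,0,0.05],[0,0,0.05],20],[[0,0,0.05],[0,0,0.05],20]]}}

```text
time: 5.88
tool_pos: [0.6675, -0.1422, 0.1539]
tcp_rot: [-2.945, -1.084, 0.007]
wrist_force: [-5.3, 1.6, 1.7]
width: 0.308
grip_force: 49.4
```

```bash
python3 r.py
```

```text
t5.88 p [ 0.6675 -0.1422  0.1539] F [-3.03 -4.66 -1.65] M [ 0.717 -0.471 -0.   ] jt6 -0.6067 q6 0.6189 w 0.308 g 49.4 nose 0.0726
```

{"api": "step_arm", "payload": {"targets": [[[0,0,0.05],[0,0,0.05],20],[[0,0,0.05],[0,0,0.05],20]]}}

```text
time: 6.05
tool_pos: [0.6675, -0.1422, 0.1538]
tcp_rot: [-2.996, -0.936, 0.007]
wrist_force: [-6.3, 2.1, 1.8]
width: 0.313
grip_force: 49.4
```

```bash
python3 r.py
```

```text
t6.05 p [ 0.6675 -0.1422  0.1538] F [-4.01 -5.36 -1.79] M [ 0.712 -0.52  -0.025] jt6 -0.6073 q6 0.7189 w 0.313 g 49.4 nose 0.0726
```

{"api": "step_arm", "payload": {"targets": [[[0,0,0.05],[0,0,0.05],20],[[0,0,0.05],[0,0,0.05],20]]}}

```text
time: 6.22
tool_pos: [0.6674, -0.1421, 0.1537]
tcp_rot: [-3.039, -0.785, 0.008]
wrist_force: [-5.8, 2.0, 0.6]
width: 0.31
grip_force: 49.4
```

```bash
python3 r.py
```

```text
t6.22 p [ 0.6674 -0.1421  0.1537] F [-4.16 -4.55 -0.58] M [ 0.728 -0.621  0.01 ] jt6 -0.6071 q6 0.8189 w 0.310 g 49.4 nose 0.0726
```

Create rn.py:
```python
from h import *
import sys
m=[];j=[];f=[]
for i in range(int(sys.argv[1])):
    if i: read_camera("top")
    s=read_state();T=R.from_rotvec(s["tcp_rot"]);m.append(T.inv().apply(s["torque"])[2]);j.append(s["joint_torque"][5]);f.append(T.inv().apply(s["wrist_force"]))
print("t%.2f"%s["time"],"p",np.round(s["tool_pos"],4),"Mz %.4f"%np.mean(m),np.round(m,3),"jt6",np.round(j,4),"q6 %.4f"%s["q"][5],"F",np.mean(f,0).round(1),"g %.0f"%s["grip_force"])
```

```text
(no output)
```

{"api": "step_arm", "payload": {"targets": [[[0,0,0.05],[0,0,0.05],20],[[0,0,0.05],[0,0,0.05],20]]}}

```text
time: 6.38
tool_pos: [0.6674, -0.1421, 0.1536]
tcp_rot: [-3.075, -0.632, 0.008]
wrist_force: [-5.7, 1.5, 1.7]
width: 0.311
grip_force: 49.4
```

```bash
python3 rn.py 5
```

```text
t6.58 p [ 0.6674 -0.1421  0.1536] Mz 0.0232 [0.013 0.015 0.041 0.04  0.008] jt6 [-0.607   0.0798  0.3285  0.0747  0.0019] q6 0.9165 F [-4.8 -4.  -1.4] g 49
```

{"api": "step_arm", "payload": {"targets": [[[0,0,0.05],[0,0,0.05],20],[[0,0,0.05],[0,0,0.05],20]]}}

```text
time: 6.75
tool_pos: [0.6674, -0.142, 0.1536]
tcp_rot: [-3.102, -0.478, 0.008]
wrist_force: [-5.9, 2.5, 1.4]
width: 0.311
grip_force: 49.5
```

```bash
python3 rn.py 5
```

```text
t6.95 p [ 0.6674 -0.142   0.1536] Mz 0.0144 [-0.057  0.092 -0.001  0.031  0.007] jt6 [-0.6537  0.0733  0.3226  0.069  -0.0033] q6 1.0165 F [-4.8 -3.8 -1.3] g 49
```

{"api": "step_arm", "payload": {"targets": [[[0,0,0.05],[0,0,0.05],20],[[0,0,0.05],[0,0,0.05],20]]}}

```text
time: 7.12
tool_pos: [0.6674, -0.142, 0.1534]
tcp_rot: [-3.123, -0.322, 0.009]
wrist_force: [-5.8, 2.8, 1.3]
width: 0.306
grip_force: 49.5
```

```bash
python3 rn.py 5
```

```text
t7.32 p [ 0.6674 -0.142   0.1534] Mz 0.0072 [-0.006 -0.007  0.016 -0.016  0.05 ] jt6 [-0.6369  0.0753  0.3161  0.0625 -0.0094] q6 1.1166 F [-5.  -3.6 -1.5] g 49
```

{"api": "step_arm", "payload": {"targets": [[[0,0,0.05],[0,0,0.05],20],[[0,0,0.05],[0,0,0.05],20]]}}

```text
time: 7.48
tool_pos: [0.6674, -0.1419, 0.1534]
tcp_rot: [-3.135, -0.166, 0.009]
wrist_force: [-6.0, 2.5, 2.2]
width: 0.313
grip_force: 49.5
```

```bash
python3 rn.py 5
```

```text
t7.68 p [ 0.6674 -0.1419  0.1534] Mz 0.0095 [-0.089  0.012  0.064  0.011  0.05 ] jt6 [-0.6183  0.0769  0.3104  0.0569 -0.0144] q6 1.2165 F [-5.8 -3.1 -1.6] g 49
```

{"api": "step_arm", "payload": {"targets": [[[0,0,0.05],[0,0,0.05],20],[[0,0,0.05],[0,0,0.05],20]]}}

```text
time: 7.85
tool_pos: [0.6674, -0.1419, 0.1533]
tcp_rot: [-3.14, -0.009, 0.009]
wrist_force: [-4.9, 3.5, 2.5]
width: 0.314
grip_force: 49.5
```

```bash
python3 rn.py 5
```

```text
t8.05 p [ 0.6674 -0.1419  0.1533] Mz -0.0178 [-0.086 -0.015 -0.015  0.03  -0.004] jt6 [-0.6013  0.0782  0.3083  0.0546 -0.0166] q6 1.3165 F [-5.7 -2.5 -2.2] g 50
```

{"api": "step_arm", "payload": {"targets": [[[0,0,0],[0,0,0],60],[[0,0,0],[0,0,0],60],[[0,0,0],[0,0,0],60],[[0,0,-0.12],[0,0,-21],60],[[0,0,-0.12],[0,0,-20],60]]}}

```text
time: 8.47
tool_pos: [0.6688, -0.1428, 0.194]
tcp_rot: [-3.115, -0.397, 0.004]
wrist_force: [-0.4, -0.0, 1.1]
width: 0.703
grip_force: 0.0
```

{"api": "step_arm", "payload": {"targets": [[[0,0,0],[-33.2,-22.8,0],60],[[0,0,0],[-33.2,-22.8,0],60],[[0,0,0],[-33.2,-22.8,0],60],[[0,0,0],[-33.2,-22.8,0],60],[[0,0,-0.12],[0,0,0],60]]}}

```text
time: 8.88
tool_pos: [0.5092, -0.0842, 0.1917]
tcp_rot: [-3.083, -0.575, 0.017]
wrist_force: [-1.0, -0.1, -1.2]
width: 0.703
grip_force: 0.0
```

{"api": "step_arm", "payload": {"targets": [[[0,0,-0.12],[0,0,0],60],[[0,0,-0.12],[0,0,0],60],[[0,0,-0.12],[0,0,0],60],[[0,0,-0.12],[0,0,0],60],[[0,0,-0.12],[0,0,7],60]]}}

```text
time: 9.3
tool_pos: [0.5201, -0.0874, 0.1902]
tcp_rot: [2.774, 1.468, 0.006]
wrist_force: [-0.2, -0.7, 0.5]
width: 0.705
grip_force: 0.0
```

{"api": "step_arm", "payload": {"targets": [[[0,0,-0.12],[0,0,7],60],[[0,0,-0.12],[0,0,7],60],[[0,0,0],[0,0,7],60],[[0,0,0],[0,0,0],60]]}}

```text
time: 9.63
tool_pos: [0.5179, -0.0869, 0.166]
tcp_rot: [-2.588, -1.779, 0.002]
wrist_force: [-0.4, -0.1, 0.2]
width: 0.704
grip_force: 0.0
```

```bash
python3 look.py w4.png
```

```text
t 9.6833 [ 0.5181 -0.087   0.1666] [[0.358, 0.934, -0.001], [0.934, -0.358, 0.0], [-0.0, -0.001, -1.0]] q6 0.153
0.74 [267.5 281.3] [ 0.5187 -0.0871  0.097 ]
0.72 [ 88.3 469.3] [ 0.6198 -0.039   0.097 ]
0.61 [399.5 427.7] [ 0.5655 -0.1901  0.097 ]
stage 0.76 [212.4 381. ] [ 0.5909 -0.1162  0.    ]
knob 0.95 [405.9 368.5 463.9 420. ]
knob 0.91 [411.   41.8 529.2 127.3]
knob 0.75 [539.9 226.4 560.  269.2]
knob 0.56 [245.3 219.9 311.9 307.3]
```

View pics/w4.png

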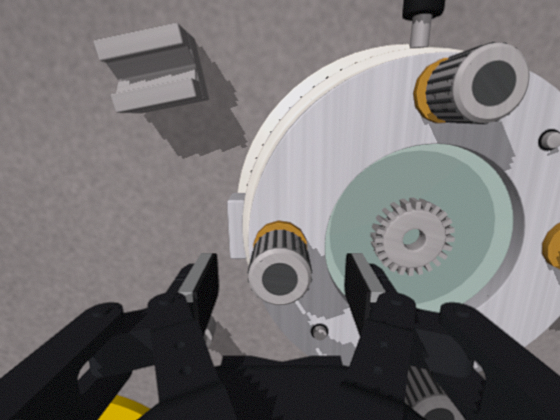

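Head C is centred at (280,277). I'll make a ~1 mm correction, descend, grip and turn.

{"api": "step_arm", "payload": {"targets": [[[0,0,0],[1,-1,0],60],[[0,0,0],[0,0,12],60],[[0,0,0],[0,0,0],20],[[0,0,0],[0,0,0],20],[[0,0,0],[0,0,0],20]]}}

```text
time: 10.3
tool_pos: [0.5176, -0.0856, 0.1548]
tcp_rot: [-2.585, -1.784, 0.001]
wrist_force: [-2.3, 0.4, 0.2]
width: 0.313
grip_force: 49.2
```

{"api": "step_arm", "payload": {"targets": [[[0,0,0],[0,0,0],20],[[0,0,0],[0,0,-0.3],20]]}}

```text
time: 10.47
tool_pos: [0.5175, -0.0857, 0.1549]
tcp_rot: [-2.585, -1.784, 0.001]
wrist_force: [1.2, -0.6, -7.0]
width: 0.311
grip_force: 49.5
```

```bash
python3 r.py
```

```text
t10.47 p [ 0.5175 -0.0857  0.1549] F [-0.16  1.34  7.  ] M [-0.208 -0.044  0.031] jt6 -0.0020 q6 0.1516 w 0.311 g 49.5 nose 0.0726
```

{"api": "step_arm", "payload": {"targets": [[[0,0,0.05],[0,0,0.05],20],[[0,0,0.05],[0,0,0.05],20]]}}

```text
time: 10.63
tool_pos: [0.5174, -0.0856, 0.1547]
tcp_rot: [-2.673, -1.649, 0.001]
wrist_force: [0.9, 1.1, -5.1]
width: 0.308
grip_force: 49.5
```

```bash
python3 r.py
```

```text
t10.63 p [ 0.5174 -0.0856  0.1547] F [1.39 0.33 5.09] M [-0.075  0.032 -0.006] jt6 -0.6594 q6 0.2538 w 0.308 g 49.5 nose 0.0726
```

{"api": "step_arm", "payload": {"targets": [[[0,0,0.05],[0,0,0.05],20],[[0,0,0.05],[0,0,0.05],20]]}}

```text
time: 10.8
tool_pos: [0.5174, -0.0856, 0.1547]
tcp_rot: [-2.752, -1.513, 0.001]
wrist_force: [-0.2, -0.6, -4.0]
width: 0.312
grip_force: 49.5
```

```bash
python3 r.py
```

```text
t10.80 p [ 0.5174 -0.0856  0.1547] F [-0.61  0.19  3.97] M [-0.052  0.014  0.002] jt6 -0.6045 q6 0.3540 w 0.312 g 49.5 nose 0.0726
```

{"api": "step_arm", "payload": {"targets": [[[0,0,0.05],[0,0,0.05],20],[[0,0,0.05],[0,0,0.05],20]]}}

```text
time: 10.97
tool_pos: [0.5174, -0.0856, 0.1545]
tcp_rot: [-2.824, -1.374, 0.001]
wrist_force: [0.8, -0.6, -4.3]
width: 0.309
grip_force: 49.5
```

```bash
python3 r.py
```

```text
t10.97 p [ 0.5174 -0.0856  0.1545] F [0.05 1.02 4.31] M [ 0.006  0.041 -0.078] jt6 -0.6045 q6 0.4540 w 0.309 g 49.5 nose 0.0726
```

{"api": "step_arm", "payload": {"targets": [[[0,0,0.05],[0,0,0.05],20],[[0,0,0.05],[0,0,0.05],20]]}}

```text
time: 11.13
tool_pos: [0.5173, -0.0856, 0.1544]
tcp_rot: [-2.89, -1.231, 0.002]
wrist_force: [0.4, -0.4, -4.5]
width: 0.311
grip_force: 49.5
```

```bash
python3 r.py
```

```text
t11.13 p [ 0.5173 -0.0856  0.1544] F [-0.02  0.52  4.53] M [-0.004  0.076 -0.052] jt6 -0.6045 q6 0.5540 w 0.311 g 49.5 nose 0.0726
```

{"api": "step_arm", "payload": {"targets": [[[0,0,0.05],[0,0,0.05],20],[[0,0,0.05],[0,0,0.05],20]]}}

```text
time: 11.3
tool_pos: [0.5173, -0.0855, 0.1543]
tcp_rot: [-2.947, -1.085, 0.002]
wrist_force: [-1.2, -0.3, -3.6]
width: 0.308
grip_force: 49.5
```

```bash
python3 r.py
```

```text
t11.30 p [ 0.5173 -0.0855  0.1543] F [-1.1  -0.6   3.63] M [0.014 0.061 0.004] jt6 -0.6044 q6 0.6539 w 0.308 g 49.5 nose 0.0726
```

{"api": "step_arm", "payload": {"targets": [[[0,0,0.05],[0,0,0.05],20],[[0,0,0.05],[0,0,0.05],20]]}}

```text
time: 11.47
tool_pos: [0.5173, -0.0855, 0.1542]
tcp_rot: [-2.998, -0.936, 0.002]
wrist_force: [-0.3, 0.4, -3.7]
width: 0.309
grip_force: 49.5
```

```bash
python3 r.py
```

```text
t11.47 p [ 0.5173 -0.0855  0.1542] F [-0.04 -0.53  3.72] M [ 0.035 -0.013 -0.046] jt6 -0.6042 q6 0.7540 w 0.309 g 49.5 nose 0.0726
```

{"api": "step_arm", "payload": {"targets": [[[0,0,0.05],[0,0,0.05],20],[[0,0,0.05],[0,0,0.05],20]]}}

```text
time: 11.63
tool_pos: [0.5173, -0.0855, 0.1541]
tcp_rot: [-3.041, -0.785, 0.002]
wrist_force: [-0.3, 0.5, -3.5]
width: 0.311
grip_force: 49.5
```

```bash
python3 r.py
```

```text
t11.63 p [ 0.5173 -0.0855  0.1541] F [-0.01 -0.6   3.54] M [0.079 0.038 0.008] jt6 -0.6043 q6 0.8540 w 0.311 g 49.5 nose 0.0726
```

{"api": "step_arm", "payload": {"targets": [[[0,0,0.05],[0,0,0.05],20],[[0,0,0.05],[0,0,0.05],20]]}}

```text
time: 11.8
tool_pos: [0.5173, -0.0854, 0.154]
tcp_rot: [-3.076, -0.632, 0.002]
wrist_force: [0.2, 1.2, -3.5]
width: 0.311
grip_force: 49.6
```

```bash
python3 r.py
```

```text
t11.80 p [ 0.5173 -0.0854  0.154 ] F [ 0.64 -1.01  3.51] M [0.125 0.027 0.025] jt6 -0.6046 q6 0.9540 w 0.311 g 49.6 nose 0.0726
```

{"api": "step_arm", "payload": {"targets": [[[0,0,0.05],[0,0,0.05],20],[[0,0,0.05],[0,0,0.05],20]]}}

```text
time: 11.97
tool_pos: [0.5173, -0.0854, 0.1539]
tcp_rot: [-3.104, -0.477, 0.002]
wrist_force: [0.4, 1.0, -2.7]
width: 0.307
grip_force: 49.6
```

```bash
python3 rn.py 5
```

```text
t12.17 p [ 0.5173 -0.0854  0.154 ] Mz 0.0094 [-0.019  0.03  -0.008  0.001  0.043] jt6 [-0.6044  0.0237  0.3988  0.1301  0.0219] q6 1.0501 F [ 0.4 -0.9  3.6] g 50
```

{"api": "step_arm", "payload": {"targets": [[[0,0,0.05],[0,0,0.05],20],[[0,0,0.05],[0,0,0.05],20]]}}

```text
time: 12.33
tool_pos: [0.5173, -0.0854, 0.1539]
tcp_rot: [-3.124, -0.324, 0.002]
wrist_force: [-0.3, 1.3, -4.6]
width: 0.31
grip_force: 49.5
```

```bash
python3 rn.py 5
```

```text
t12.53 p [ 0.5173 -0.0854  0.1539] Mz 0.0166 [-0.028  0.045  0.05   0.004  0.012] jt6 [-0.6575  0.0252  0.3931  0.1231  0.0176] q6 1.1495 F [-0.3 -1.8  5. ] g 50
```

{"api": "step_arm", "payload": {"targets": [[[0,0,0.05],[0,0,0.05],20],[[0,0,0.05],[0,0,0.05],20]]}}

```text
time: 12.7
tool_pos: [0.5173, -0.0853, 0.1538]
tcp_rot: [-3.136, -0.168, 0.002]
wrist_force: [-0.3, 1.8, -5.8]
width: 0.307
grip_force: 49.4
```

```bash
python3 rn.py 5
```

```text
t12.90 p [ 0.5173 -0.0853  0.1539] Mz -0.0159 [-0.046 -0.034 -0.007  0.028 -0.02 ] jt6 [-0.645   0.0358  0.383   0.1121  0.0096] q6 1.2493 F [-0.6 -2.7  6.2] g 49
```

{"api": "step_arm", "payload": {"targets": [[[0,0,0.05],[0,0,0.15],20],[[0,0,0.05],[0,0,0.15],20]]}}

```text
time: 13.07
tool_pos: [0.5173, -0.0853, 0.1538]
tcp_rot: [-3.141, -0.012, 0.002]
wrist_force: [-2.1, 3.7, -3.9]
width: 0.31
grip_force: 49.6
```

```bash
python3 rn.py 5
```

```text
t13.27 p [ 0.5173 -0.0854  0.1538] Mz 0.0102 [-0.076  0.039  0.037  0.024  0.026] jt6 [-0.6204  0.0403  0.3734  0.0976 -0.0029] q6 1.3493 F [-2.2 -4.1  4.8] g 50
```

{"api": "step_arm", "payload": {"targets": [[[0,0,0.05],[0,0,0.05],20],[[0,0,0.05],[0,0,0.05],20]]}}

```text
time: 13.43
tool_pos: [0.5173, -0.0853, 0.1537]
tcp_rot: [-3.137, 0.145, 0.002]
wrist_force: [-1.5, 4.4, -4.6]
width: 0.315
grip_force: 49.6
```

```bash
python3 rn.py 5
```

```text
t13.63 p [ 0.5173 -0.0853  0.1537] Mz -0.0017 [-0.043 -0.019  0.015  0.053 -0.015] jt6 [-0.6044  0.0885  0.3194  0.0648 -0.0066] q6 1.4496 F [-2.7 -4.5  5.3] g 50
```

{"api": "step_arm", "payload": {"targets": [[[0,0,0],[0,0,0],60],[[0,0,0],[0,0,0],60],[[0,0,0],[0,0,0],60],[[0,0,-0.12],[0,0,-21],60],[[0,0,-0.12],[0,0,-20],60]]}}

```text
time: 14.05
tool_pos: [0.5178, -0.0862, 0.1953]
tcp_rot: [3.132, 0.242, -0.001]
wrist_force: [-0.4, 0.3, 0.9]
width: 0.699
grip_force: 0.0
```

{"api": "step_arm", "payload": {"targets": [[[0,0,0],[36.3,-10.6,0],60],[[0,0,0],[36.3,-10.6,0],60],[[0,0,0],[36.3,-10.6,0],60],[[0,0,-0.12],[0,0,0],60],[[0,0,-0.12],[0,0,0],60]]}}

```text
time: 14.47
tool_pos: [0.6241, -0.0378, 0.1962]
tcp_rot: [3.079, 0.617, 0.006]
wrist_force: [-0.0, 1.0, 0.1]
width: 0.705
grip_force: 0.0
```

{"api": "step_arm", "payload": {"targets": [[[0,0,-0.12],[0,0,0],60],[[0,0,-0.12],[0,0,0],60],[[0,0,-0.12],[0,0,0],60],[[0,0,-0.12],[0,0,7],60],[[0,0,-0.12],[0,0,7],60]]}}

```text
time: 14.88
tool_pos: [0.6227, -0.0389, 0.1828]
tcp_rot: [2.758, 1.497, 0.006]
wrist_force: [-0.1, 0.3, 0.0]
width: 0.702
grip_force: 0.0
```

{"api": "step_arm", "payload": {"targets": [[[0,0,-0.12],[0,0,7],60],[[0,0,-0.12],[0,0,7],60],[[0,0,0],[0,0,0],60]]}}

```text
time: 15.13
tool_pos: [0.621, -0.0387, 0.1665]
tcp_rot: [2.564, 1.814, -0.001]
wrist_force: [-0.4, 0.3, -1.1]
width: 0.703
grip_force: 0.0
```

```bash
cat > l2.py <<'E'
from h import *
import sys
g=np.array([float(sys.argv[1]),float(sys.argv[2])])
im=save("wrist",sys.argv[3]);s=read_state();T=R.from_rotvec(s["tcp_rot"]);p=np.array(s["tool_pos"])
print("t%.2f"%s["time"],p.round(4),"q6 %.3f"%s["q"][5],"yaw %.3f"%np.arctan2(*T.as_matrix()[[1,0],0]),"to goal tool mm",T.inv().apply(np.r_[g-p[:2],0]*1000).round(1))
for k in tip_of("wrist","head1"):
    w=at_z("wrist",k["at"],.097)
    if np.hypot(*(w[:2]-p[:2]))<.025: print(round(k["score"],2),np.round(k["at"]),w.round(4),"tool mm",(T.inv().apply(np.r_[w[:2]-p[:2],0])*1000).round(1))
E
python3 l2.py .6207 -.0386 w5.png
```

```text
t15.18 [ 0.6212 -0.0386  0.1671] q6 0.243 yaw 1.226 to goal tool mm [-0.2 -0.5 -0. ]
0.89 [270. 277.] [ 0.6195 -0.0396  0.097 ] tool mm [-1.5 -1.3 -0. ]
```

{"api": "step_arm", "payload": {"targets": [[[0,0,0],[-0.5,-0.7,0],60],[[0,0,0],[0,0,12.5],60],[[0,0,0],[0,0,0],20],[[0,0,0],[0,0,0],20],[[0,0,0],[0,0,0],20]]}}

```text
time: 15.65
tool_pos: [0.6205, -0.0387, 0.1544]
tcp_rot: [2.567, 1.809, 0.001]
wrist_force: [-3.4, 1.0, -4.7]
width: 0.313
grip_force: 49.5
```

```bash
python3 r.py
```

```text
t15.65 p [ 0.6205 -0.0387  0.1544] F [-0.22 -3.52  4.74] M [ 0.956 -0.188 -0.051] jt6 -0.0091 q6 0.2414 w 0.313 g 49.5 nose 0.0726
```

{"api": "step_arm", "payload": {"targets": [[[0,0,0],[0,0,0],20],[[0,0,0],[0,0,0],20],[[0,0,0],[0,0,0],20],[[0,0,0.05],[0,0,0.05],20],[[0,0,0.05],[0,0,0.05],20]]}}

```text
time: 16.07
tool_pos: [0.6203, -0.0387, 0.1543]
tcp_rot: [2.657, 1.676, 0.001]
wrist_force: [2.6, -1.5, -3.1]
width: 0.313
grip_force: 49.6
```

```bash
python3 r.py
```

```text
t16.07 p [ 0.6203 -0.0387  0.1543] F [-0.23  2.97  3.08] M [-0.496 -0.034 -0.021] jt6 -0.6606 q6 0.3433 w 0.313 g 49.6 nose 0.0726
```

{"api": "step_arm", "payload": {"targets": [[[0,0,0],[0,0,0],20],[[0,0,0],[0,0,0],20],[[0,0,0],[0,0,0],20],[[0,0,0.05],[0,0,0.05],20],[[0,0,0.05],[0,0,0.05],20]]}}

```text
time: 16.48
tool_pos: [0.6203, -0.0386, 0.1542]
tcp_rot: [2.736, 1.542, 0.001]
wrist_force: [3.4, -3.6, -3.9]
width: 0.311
grip_force: 49.5
```

```bash
python3 r.py
```

```text
t16.48 p [ 0.6203 -0.0386  0.1542] F [-1.3   4.76  3.85] M [-0.657  0.031 -0.064] jt6 -0.6606 q6 0.4422 w 0.311 g 49.5 nose 0.0726
```

{"api": "step_arm", "payload": {"targets": [[[0,0,0],[0,0,0],20],[[0,0,0],[0,0,0],20],[[0,0,0],[0,0,0],20],[[0,0,0.05],[0,0,0.05],20],[[0,0,0.05],[0,0,0.05],20]]}}

```text
time: 16.9
tool_pos: [0.6202, -0.0386, 0.1541]
tcp_rot: [2.81, 1.404, 0.0]
wrist_force: [4.9, -2.0, -5.2]
width: 0.313
grip_force: 49.5
```

```bash
python3 r.py
```

```text
t16.90 p [ 0.6202 -0.0386  0.1541] F [1.38 5.15 5.22] M [-0.774  0.089 -0.031] jt6 -0.6574 q6 0.5418 w 0.313 g 49.5 nose 0.0726
```

{"api": "step_arm", "payload": {"targets": [[[0,0,0],[0,0,0],20],[[0,0,0],[0,0,0],20],[[0,0,0],[0,0,0],20],[[0,0,0.05],[0,0,0.05],20],[[0,0,0.05],[0,0,0.05],20]]}}

```text
time: 17.32
tool_pos: [0.6202, -0.0386, 0.154]
tcp_rot: [2.876, 1.262, 0.001]
wrist_force: [4.4, -2.8, -5.1]
width: 0.313
grip_force: 49.5
```

```bash
python3 r.py
```

```text
t17.32 p [ 0.6202 -0.0386  0.154 ] F [0.98 5.14 5.12] M [-0.741  0.228  0.01 ] jt6 -0.6442 q6 0.6418 w 0.313 g 49.5 nose 0.0726
```

{"api": "step_arm", "payload": {"targets": [[[0,0,0],[0,0,0],20],[[0,0,0],[0,0,0],20],[[0,0,0],[0,0,0],20],[[0,0,0.05],[0,0,0.05],20],[[0,0,0.05],[0,0,0.05],20]]}}

```text
time: 17.73
tool_pos: [0.6202, -0.0386, 0.154]
tcp_rot: [2.936, 1.118, 0.001]
wrist_force: [3.8, -2.6, -5.6]
width: 0.311
grip_force: 49.5
```

```bash
python3 r.py
```

```text
t17.73 p [ 0.6202 -0.0386  0.154 ] F [1.09 4.5  5.65] M [-0.708  0.24  -0.086] jt6 -0.6236 q6 0.7410 w 0.311 g 49.5 nose 0.0726
```

{"api": "step_arm", "payload": {"targets": [[[0,0,0],[0,0,0],20],[[0,0,0],[0,0,0],20],[[0,0,0],[0,0,0],20],[[0,0,0.05],[0,0,0.05],20],[[0,0,0.05],[0,0,0.05],20]]}}

```text
time: 18.15
tool_pos: [0.6202, -0.0385, 0.1539]
tcp_rot: [2.987, 0.971, 0.0]
wrist_force: [4.1, -2.7, -5.3]
width: 0.309
grip_force: 49.5
```

```bash
python3 r.py
```

```text
t18.15 p [ 0.6202 -0.0385  0.1539] F [1.67 4.6  5.34] M [-0.623  0.342 -0.028] jt6 -0.6070 q6 0.8402 w 0.309 g 49.5 nose 0.0726
```

{"api": "step_arm", "payload": {"targets": [[[0,0,0],[0,0,0],60],[[0,0,0],[0,0,0],60],[[0,0,0],[0,0,0],60],[[0,0,0],[0,0,-21],60],[[0,0,0],[0,0,-20],60]]}}

```text
time: 18.57
tool_pos: [0.6184, -0.038, 0.1939]
tcp_rot: [-2.985, -0.972, 0.007]
wrist_force: [0.4, -0.2, 0.7]
width: 0.704
grip_force: 0.0
```

{"api": "step_arm", "payload": {"targets": [[[0,0,0],[-33.3,22.3,0],60],[[0,0,0],[-33.3,22.3,0],60],[[0,0,0],[-33.2,22.2,0],60],[[0,0,0],[-33.2,22.2,0],60],[[0,0,0],[0,0,0],60]]}}

```text
time: 18.98
tool_pos: [0.5624, -0.1939, 0.1955]
tcp_rot: [2.987, 0.965, -0.003]
wrist_force: [-0.7, 0.4, -0.2]
width: 0.701
grip_force: 0.0
```

{"api": "step_arm", "payload": {"targets": [[[0,0,0],[0,0,14],60],[[0,0,0],[0,0,14],60],[[0,0,0],[0,0,0],60],[[0,0,0],[0,0,0],60]]}}

```text
time: 19.32
tool_pos: [0.5639, -0.1879, 0.1662]
tcp_rot: [-2.986, -0.971, 0.003]
wrist_force: [0.4, -1.2, 0.6]
width: 0.702
grip_force: 0.0
```

```bash
python3 l2.py .5645 -.1886 w6.png
```

```text
t19.37 [ 0.5647 -0.1881  0.1671] q6 0.578 yaw 0.629 to goal tool mm [-0.5  0.3 -0. ]
0.98 [268. 281.] [ 0.5649 -0.1886  0.097 ] tool mm [-0.2  0.6 -0. ]
```

Aligned over D. I'll descend, grip and turn in steps.

{"api": "step_arm", "payload": {"targets": [[[0,0,0],[-0.3,0.4,0],60],[[0,0,0],[0,0,12.5],60],[[0,0,0],[0,0,0],20],[[0,0,0],[0,0,0],20],[[0,0,0],[0,0,0],20]]}}

```text
time: 19.83
tool_pos: [0.5642, -0.1886, 0.154]
tcp_rot: [-2.987, -0.97, 0.002]
wrist_force: [-2.4, 0.9, 3.1]
width: 0.313
grip_force: 48.9
```

```bash
python3 r.py
```

```text
t19.83 p [ 0.5642 -0.1886  0.154 ] F [-1.38 -2.13 -3.06] M [ 0.34  -0.197 -0.036] jt6 0.0063 q6 0.5780 w 0.313 g 48.9 nose 0.0726
```

{"api": "step_arm", "payload": {"targets": [[[0,0,0],[0,0,0],20],[[0,0,0],[0,0,0],20],[[0,0,0],[0,0,0],20],[[0,0,0.05],[0,0,0.05],20],[[0,0,0.05],[0,0,0.05],20]]}}

```text
time: 20.25
tool_pos: [0.5641, -0.1886, 0.154]
tcp_rot: [-3.033, -0.816, 0.002]
wrist_force: [-2.5, 1.3, 0.4]
width: 0.316
grip_force: 49.3
```

```bash
python3 r.py
```

```text
t20.25 p [ 0.5641 -0.1886  0.154 ] F [-1.53 -2.44 -0.43] M [ 0.553 -0.049 -0.048] jt6 -0.6626 q6 0.6803 w 0.316 g 49.3 nose 0.0726
```

{"api": "step_arm", "payload": {"targets": [[[0,0,0],[0,0,0],20],[[0,0,0],[0,0,0],20],[[0,0,0],[0,0,0],20],[[0,0,0.05],[0,0,0.05],20],[[0,0,0.05],[0,0,0.05],20]]}}

```text
time: 20.67
tool_pos: [0.5642, -0.1886, 0.1539]
tcp_rot: [-3.069, -0.665, 0.002]
wrist_force: [-3.2, 4.4, 0.6]
width: 0.308
grip_force: 49.3
```

```bash
python3 r.py
```

```text
t20.67 p [ 0.5642 -0.1886  0.1539] F [-1.07 -5.28 -0.57] M [ 0.808 -0.257  0.009] jt6 -0.6629 q6 0.7793 w 0.308 g 49.3 nose 0.0726
```

{"api": "step_arm", "payload": {"targets": [[[0,0,0],[0,0,0],20],[[0,0,0],[0,0,0],20],[[0,0,0],[0,0,0],20],[[0,0,0.05],[0,0,0.05],20],[[0,0,0.05],[0,0,0.05],20]]}}

```text
time: 21.08
tool_pos: [0.5641, -0.1886, 0.1538]
tcp_rot: [-3.099, -0.51, 0.002]
wrist_force: [-3.3, 3.1, 0.7]
width: 0.316
grip_force: 49.3
```

```bash
python3 r.py
```

```text
t21.08 p [ 0.5641 -0.1886  0.1538] F [-2.11 -3.99 -0.69] M [ 0.803 -0.209 -0.038] jt6 -0.6622 q6 0.8793 w 0.316 g 49.3 nose 0.0726
```

{"api": "step_arm", "payload": {"targets": [[[0,0,0],[0,0,0],20],[[0,0,0],[0,0,0],20],[[0,0,0],[0,0,0],20],[[0,0,0.05],[0,0,0.05],20],[[0,0,0.05],[0,0,0.05],20]]}}

```text
time: 21.5
tool_pos: [0.5641, -0.1886, 0.1537]
tcp_rot: [-3.12, -0.355, 0.002]
wrist_force: [-4.2, 4.2, 1.2]
width: 0.312
grip_force: 49.3
```

```bash
python3 r.py
```

```text
t21.50 p [ 0.5641 -0.1886  0.1537] F [-3.15 -5.05 -1.2 ] M [ 0.781 -0.348 -0.004] jt6 -0.6623 q6 0.9793 w 0.312 g 49.3 nose 0.0726
```

{"api": "step_arm", "payload": {"targets": [[[0,0,0],[0,0,0],20],[[0,0,0],[0,0,0],20],[[0,0,0],[0,0,0],20],[[0,0,0.05],[0,0,0.05],20],[[0,0,0.05],[0,0,0.05],20]]}}

```text
time: 21.92
tool_pos: [0.5641, -0.1886, 0.1536]
tcp_rot: [-3.134, -0.198, 0.002]
wrist_force: [-3.2, 4.7, 0.6]
width: 0.308
grip_force: 49.3
```

```bash
python3 r.py
```

```text
t21.92 p [ 0.5641 -0.1886  0.1536] F [-2.58 -5.11 -0.64] M [ 0.784 -0.496 -0.054] jt6 -0.6623 q6 1.0793 w 0.308 g 49.3 nose 0.0726
```

{"api": "step_arm", "payload": {"targets": [[[0,0,0],[0,0,0],20],[[0,0,0],[0,0,0],20],[[0,0,0],[0,0,0],20],[[0,0,0.05],[0,0,0.05],20],[[0,0,0.05],[0,0,0.05],20]]}}

```text
time: 22.33
tool_pos: [0.5641, -0.1885, 0.1535]
tcp_rot: [-3.14, -0.042, 0.002]
wrist_force: [-4.4, 3.6, 1.4]
width: 0.309
grip_force: 49.3
```

```bash
python3 r.py
```

```text
t22.33 p [ 0.5641 -0.1885  0.1535] F [-4.31 -3.69 -1.41] M [ 0.681 -0.571  0.045] jt6 -0.6625 q6 1.1793 w 0.309 g 49.3 nose 0.0726
```

{"api": "step_arm", "payload": {"targets": [[[0,0,0],[0,0,0],20],[[0,0,0],[0,0,0],20],[[0,0,0],[0,0,0],20],[[0,0,0.05],[0,0,0.05],20],[[0,0,0.05],[0,0,0.05],20]]}}

```text
time: 22.75
tool_pos: [0.5641, -0.1885, 0.1534]
tcp_rot: [-3.138, 0.116, 0.002]
wrist_force: [-2.8, 4.5, 1.7]
width: 0.314
grip_force: 49.3
```

```bash
python3 r.py
```

```text
t22.75 p [ 0.5641 -0.1885  0.1534] F [-3.09 -4.24 -1.69] M [ 0.713 -0.618 -0.061] jt6 -0.6559 q6 1.2793 w 0.314 g 49.3 nose 0.0726
```

{"api": "step_arm", "payload": {"targets": [[[0,0,0],[0,0,0],20],[[0,0,0],[0,0,0],20],[[0,0,0],[0,0,0],20],[[0,0,0.05],[0,0,0.05],20],[[0,0,0.05],[0,0,0.05],20]]}}

```text
time: 23.17
tool_pos: [0.5641, -0.1885, 0.1533]
tcp_rot: [-3.129, 0.272, 0.003]
wrist_force: [-3.1, 5.1, 1.3]
width: 0.312
grip_force: 49.3
```

```bash
python3 r.py
```

```text
t23.17 p [ 0.5641 -0.1885  0.1533] F [-3.94 -4.47 -1.3 ] M [ 0.684 -0.737 -0.044] jt6 -0.6379 q6 1.3793 w 0.312 g 49.3 nose 0.0726
```

{"api": "step_arm", "payload": {"targets": [[[0,0,0],[0,0,0],20],[[0,0,0],[0,0,0],20],[[0,0,0],[0,0,0],20],[[0,0,0.05],[0,0,0.05],20],[[0,0,0.05],[0,0,0.05],20]]}}

```text
time: 23.58
tool_pos: [0.5641, -0.1884, 0.1532]
tcp_rot: [-3.111, 0.428, 0.003]
wrist_force: [-3.5, 5.6, 0.9]
width: 0.313
grip_force: 49.3
```

```bash
python3 r.py
```

```text
t23.58 p [ 0.5641 -0.1884  0.1532] F [-4.88 -4.48 -0.85] M [ 0.592 -0.726 -0.041] jt6 -0.6183 q6 1.4792 w 0.313 g 49.3 nose 0.0726
```

{"api": "step_arm", "payload": {"targets": [[[0,0,0],[0,0,0],20],[[0,0,0.05],[0,0,0.05],20],[[0,0,0],[0,0,0],20],[[0,0,0],[0,0,0],60],[[0,0,0],[0,0,0],60]]}}

```text
time: 24.0
tool_pos: [0.5656, -0.1898, 0.154]
tcp_rot: [3.1, -0.502, 0.004]
wrist_force: [-0.1, -0.3, 0.4]
width: 0.584
grip_force: 0.0
```

{"api": "step_arm", "payload": {"targets": [[[0,0,0],[0,0,0],60],[[0,0,-0.12],[0,0,-21],60],[[0,0,-0.12],[0,0,-20],60],[[0,0,0],[32.8,-18.6,0],60],[[0,0,0],[32.8,-18.6,0],60]]}}

```text
time: 24.42
tool_pos: [0.6346, -0.159, 0.1974]
tcp_rot: [3.137, -0.132, 0.008]
wrist_force: [0.0, -1.2, -1.0]
width: 0.703
grip_force: 0.0
```

{"api": "step_arm", "payload": {"targets": [[[0,0,0],[32.8,-18.6,0],60],[[0,0,0],[0,0,0],60],[[0,0,-0.12],[0,0,14],60],[[0,0,-0.12],[0,0,14],60],[[0,0,0],[0,0,0],60]]}}

```text
time: 24.83
tool_pos: [0.666, -0.1414, 0.1633]
tcp_rot: [-3.13, -0.253, 0.006]
wrist_force: [-1.6, -0.7, -0.5]
width: 0.703
grip_force: 0.0
```

```bash
python3 l2.py .6674 -.1419 w7.png
```

```text
t24.88 [ 0.6662 -0.1416  0.1645] q6 1.169 yaw 0.156 to goal tool mm [ 1.1  0.5 -0. ]
0.57 [265. 283.] [ 0.669  -0.1427  0.097 ] tool mm [ 2.5  1.5 -0. ]
0.48 [245. 277.] [ 0.679  -0.1381  0.097 ] tool mm [13.2 -1.4 -0. ]
```

{"api": "step_arm", "payload": {"targets": [[[0,0,0],[1,0.7,0],60],[[0,0,0],[0,0,12],60],[[0,0,0],[0,0,0],20],[[0,0,0],[0,0,0],20],[[0,0,0],[0,0,0],20]], "grip_force": 60}}

```text
time: 25.35
tool_pos: [0.6681, -0.1417, 0.1545]
tcp_rot: [-3.131, -0.246, 0.001]
wrist_force: [-2.8, 1.0, 1.0]
width: 0.311
grip_force: 58.9
```

```bash
python3 r.py
```

```text
t25.35 p [ 0.6681 -0.1417  0.1545] F [-2.58 -1.46 -1.03] M [-0.085 -0.572  0.005] jt6 0.0117 q6 1.1675 w 0.311 g 58.9 nose 0.0726
```

{"api": "step_arm", "payload": {"targets": [[[0,0,0.1047],[0,0,0.1],20],[[0,0,0.1047],[0,0,0.1],20],[[0,0,0.1047],[0,0,0.1],20],[[0,0,0.1047],[0,0,0.1],20],[[0,0,0.1048],[0,0,0.1],20]]}}

```text
time: 25.77
tool_pos: [0.668, -0.1419, 0.1542]
tcp_rot: [3.088, -0.579, -0.002]
wrist_force: [-2.6, 1.2, -1.1]
width: 0.307
grip_force: 59.2
```

```bash
python3 rn.py 4
```

```text
t25.92 p [ 0.668  -0.142   0.1542] Mz 0.0222 [-0.235  0.111  0.109  0.104] jt6 [-1.1309 -0.0249  0.6939  0.1455] q6 1.6886 F [-3.1  0.  -1.1] g 59
```

{"api": "step_arm", "payload": {"targets": [[[0,0,0],[0,0,0],60],[[0,0,0],[0,0,0],60],[[0,0,0],[0,0,0],60],[[0,0,-0.12],[0,0,-21],60],[[0,0,-0.12],[0,0,-20],60]]}}

```text
time: 26.33
tool_pos: [0.6675, -0.1419, 0.1935]
tcp_rot: [-3.135, 0.187, 0.005]
wrist_force: [0.5, -0.0, 0.2]
width: 0.702
grip_force: 0.0
```

{"api": "step_arm", "payload": {"targets": [[[0,0,0],[-39.3,-9.3,0],60],[[0,0,0],[-39.3,-9.3,0],60],[[0,0,0],[-39.3,-9.3,0],60],[[0,0,0],[-39.3,-9.3,0],60],[[0,0,0],[0,0,0],60]]}}

```text
time: 26.75
tool_pos: [0.5077, -0.0826, 0.1912]
tcp_rot: [-3.133, 0.195, 0.019]
wrist_force: [-1.2, 0.3, -1.0]
width: 0.702
grip_force: 0.0
```

{"api": "step_arm", "payload": {"targets": [[[0,0,-0.12],[0,0,14],60],[[0,0,-0.12],[0,0,14],60],[[0,0,0],[0,0,0],60]]}}

```text
time: 27.0
tool_pos: [0.5156, -0.0851, 0.1649]
tcp_rot: [-3.135, -0.185, 0.005]
wrist_force: [-0.3, -1.3, -1.8]
width: 0.701
grip_force: 0.0
```

```bash
python3 l2.py .5173 -.0853 w8.png
```

```text
t27.05 [ 0.5163 -0.0853  0.1659] q6 1.247 yaw 0.112 to goal tool mm [ 1.   0.1 -0. ]
0.71 [242. 281.] [ 0.5306 -0.0841  0.097 ] tool mm [14.3  0.4 -0. ]
0.66 [265. 283.] [ 0.519  -0.0865  0.097 ] tool mm [ 2.5  1.5 -0. ]
```

{"api": "step_arm", "payload": {"targets": [[[0,0,0],[0.8,0.4,0],60],[[0,0,0],[0,0,12.5],60],[[0,0,0],[0,0,0],20],[[0,0,0],[0,0,0],20],[[0,0,0],[0,0,0],20]]}}

```text
time: 27.52
tool_pos: [0.5178, -0.0854, 0.1543]
tcp_rot: [-3.135, -0.178, 0.002]
wrist_force: [-2.1, 0.7, 3.4]
width: 0.307
grip_force: 58.8
```

```bash
python3 r.py
```

```text
t27.52 p [ 0.5178 -0.0854  0.1543] F [-2.02 -0.92 -3.41] M [ 0.154 -0.549 -0.013] jt6 0.0167 q6 1.2454 w 0.307 g 58.8 nose 0.0726
```

{"api": "step_arm", "payload": {"targets": [[[0,0,0.1047],[0,0,0.1],20],[[0,0,0.1047],[0,0,0.1],20],[[0,0,0.1047],[0,0,0.1],20],[[0,0,0.1047],[0,0,0.1],20],[[0,0,0.1048],[0,0,0.1],20]]}}

```text
time: 27.93
tool_pos: [0.5177, -0.0854, 0.154]
tcp_rot: [-3.074, 0.646, 0.002]
wrist_force: [-0.9, 2.4, 1.1]
width: 0.311
grip_force: 59.1
```

```bash
python3 rn.py 4
```

```text
t28.08 p [ 0.5177 -0.0854  0.154 ] Mz 0.0544 [-0.191  0.122  0.139  0.147] jt6 [-1.1136 -0.0269  0.671   0.1422] q6 1.7666 F [-2.6 -1.1 -1.5] g 59
```

{"api": "step_arm", "payload": {"targets": [[[0,0,0],[0,0,0],60],[[0,0,0],[0,0,0],60],[[0,0,0],[0,0,0],60],[[0,0,-0.12],[0,0,-21],60],[[0,0,-0.12],[0,0,-20],60]]}}

```text
time: 28.5
tool_pos: [0.517, -0.0858, 0.1941]
tcp_rot: [-3.131, 0.256, 0.005]
wrist_force: [-0.0, -0.1, -0.7]
width: 0.703
grip_force: 0.0
```

{"api": "step_arm", "payload": {"targets": [[[0,0,0],[30.9,-21.3,0],60],[[0,0,0],[30.9,-21.3,0],60],[[0,0,0],[30.9,-21.3,0],60],[[0,0,0],[0,0,0],60]]}}

```text
time: 28.83
tool_pos: [0.6261, -0.0364, 0.1959]
tcp_rot: [-3.13, 0.262, -0.011]
wrist_force: [0.3, -0.6, 0.2]
width: 0.703
grip_force: 0.0
```

{"api": "step_arm", "payload": {"targets": [[[0,0,-0.12],[0,0,14],60],[[0,0,-0.12],[0,0,14],60],[[0,0,0],[0,0,0],60]]}}

```text
time: 29.08
tool_pos: [0.6183, -0.0383, 0.1637]
tcp_rot: [-3.139, -0.117, 0.008]
wrist_force: [-0.6, 1.2, -1.1]
width: 0.701
grip_force: 0.0
```

```bash
python3 l2.py .6202 -.0386 w9.png
```

```text
t29.13 [ 0.6187 -0.0385  0.165 ] q6 1.400 yaw 0.069 to goal tool mm [ 1.5  0.2 -0. ]
0.85 [266. 279.] [ 0.6206 -0.038   0.097 ] tool mm [ 1.9 -0.4 -0. ]
```

{"api": "step_arm", "payload": {"targets": [[[0,0,0],[1.3,0.2,0],60],[[0,0,0],[0,0,12.5],60],[[0,0,0],[0,0,0],20],[[0,0,0],[0,0,0],20],[[0,0,0],[0,0,0],20]]}}

```text
time: 29.6
tool_pos: [0.6212, -0.0385, 0.1545]
tcp_rot: [-3.139, -0.11, 0.001]
wrist_force: [-2.5, 0.1, 0.4]
width: 0.313
grip_force: 58.9
```

```bash
python3 r.py
```

```text
t29.60 p [ 0.6212 -0.0385  0.1545] F [-2.53 -0.32 -0.42] M [ 0.025 -0.555  0.   ] jt6 0.0062 q6 1.3986 w 0.313 g 58.9 nose 0.0726
```

{"api": "step_arm", "payload": {"targets": [[[0,0,0.1047],[0,0,0.1],20],[[0,0,0.1047],[0,0,0.1],20],[[0,0,0.1047],[0,0,0.1],20],[[0,0,0.1047],[0,0,0.1],20],[[0,0,0.1048],[0,0,0.1],20]]}}

```text
time: 30.02
tool_pos: [0.6212, -0.0387, 0.1542]
tcp_rot: [3.059, -0.713, -0.001]
wrist_force: [-0.5, -0.2, 1.0]
width: 0.305
grip_force: 59.2
```

```bash
python3 rn.py 4
```

```text
t30.17 p [ 0.6211 -0.0387  0.1541] Mz 0.0312 [-0.204  0.11   0.087  0.132] jt6 [-1.1152 -0.0357  0.6906  0.1471] q6 1.9197 F [-0.6  0.9 -0.8] g 59
```

{"api": "step_arm", "payload": {"targets": [[[0,0,0],[0,0,0],60],[[0,0,0],[0,0,0],60],[[0,0,0],[0,0,0],60],[[0,0,-0.12],[0,0,-21],60],[[0,0,-0.12],[0,0,-20],60]]}}

```text
time: 30.58
tool_pos: [0.6204, -0.0383, 0.1938]
tcp_rot: [-3.125, 0.324, 0.005]
wrist_force: [0.2, -0.2, 0.2]
width: 0.7
grip_force: 0.0
```

{"api": "step_arm", "payload": {"targets": [[[0,0,0],[-6,39.6,0],60],[[0,0,0],[-6,39.6,0],60],[[0,0,0],[-6,39.7,0],60],[[0,0,0],[-6,39.7,0],60],[[0,0,0],[0,0,0],60]]}}

```text
time: 31.0
tool_pos: [0.5625, -0.1942, 0.1954]
tcp_rot: [3.12, -0.339, 0.0]
wrist_force: [-0.0, -0.0, -0.3]
width: 0.703
grip_force: 0.0
```

{"api": "step_arm", "payload": {"targets": [[[0,0,-0.12],[0,0,14],60],[[0,0,-0.12],[0,0,14],60],[[0,0,0],[0,0,0],60]]}}

```text
time: 31.25
tool_pos: [0.5629, -0.1881, 0.1644]
tcp_rot: [-3.139, -0.047, 0.006]
wrist_force: [-0.5, 1.0, 0.7]
width: 0.703
grip_force: 0.0
```

```bash
python3 l2.py .5641 -.1885 w10.png
```

```text
t31.30 [ 0.5635 -0.188   0.1655] q6 1.182 yaw 0.025 to goal tool mm [ 0.6  0.5 -0. ]
0.92 [267. 284.] [ 0.5651 -0.1899  0.097 ] tool mm [ 1.6  2.  -0. ]
```

{"api": "step_arm", "payload": {"targets": [[[0,0,0],[0.5,0.7,0],60],[[0,0,0],[0,0,12.5],60],[[0,0,0],[0,0,0],20],[[0,0,0],[0,0,0],20],[[0,0,0],[0,0,0],20]]}}

```text
time: 31.77
tool_pos: [0.5649, -0.1885, 0.1544]
tcp_rot: [-3.14, -0.042, 0.001]
wrist_force: [-2.4, 2.1, 1.9]
width: 0.305
grip_force: 58.8
```

```bash
python3 r.py
```

```text
t31.77 p [ 0.5649 -0.1885  0.1544] F [-2.38 -2.19 -1.87] M [ 0.173 -0.463  0.031] jt6 0.0130 q6 1.1794 w 0.305 g 58.8 nose 0.0726
```

{"api": "step_arm", "payload": {"targets": [[[0,0,0.1047],[0,0,0.1],20],[[0,0,0.1047],[0,0,0.1],20],[[0,0,0.1047],[0,0,0.1],20],[[0,0,0.1047],[0,0,0.1],20],[[0,0,0.1048],[0,0,0.1],20]]}}

```text
time: 32.18
tool_pos: [0.5647, -0.1886, 0.1541]
tcp_rot: [-3.043, 0.779, 0.002]
wrist_force: [-0.7, 1.7, 0.6]
width: 0.307
grip_force: 59.1
```

```bash
python3 rn.py 4
```

```text
t32.33 p [ 0.5647 -0.1887  0.1541] Mz 0.0721 [-0.134  0.111  0.14   0.172] jt6 [-1.1379 -0.0291  0.6951  0.1498] q6 1.7004 F [-2.5 -1.3 -0.9] g 59
```

Round 2 is done, with consistent resistance on all four screws. Round 3 starts with A.

{"api": "step_arm", "payload": {"targets": [[[0,0,0],[0,0,0],60],[[0,0,0],[0,0,0],60],[[0,0,0],[0,0,0],60],[[0,0,-0.12],[0,0,-21],60],[[0,0,-0.12],[0,0,-20],60]]}}

```text
time: 32.75
tool_pos: [0.564, -0.189, 0.1938]
tcp_rot: [-3.117, 0.392, 0.005]
wrist_force: [0.1, 0.2, 0.1]
width: 0.699
grip_force: 0.0
```

{"api": "step_arm", "payload": {"targets": [[[0,0,0],[29.1,-23.9,0],60],[[0,0,0],[29.1,-23.9,0],60],[[0,0,0],[29.1,-23.9,0],60],[[0,0,0],[0,0,0],60]]}}

```text
time: 33.08
tool_pos: [0.6733, -0.1397, 0.1957]
tcp_rot: [-3.115, 0.397, -0.01]
wrist_force: [0.2, -1.1, 0.9]
width: 0.703
grip_force: 0.0
```

{"api": "step_arm", "payload": {"targets": [[[0,0,-0.12],[0,0,14],60],[[0,0,-0.12],[0,0,14],60],[[0,0,0],[0,0,0],60]]}}

```text
time: 33.33
tool_pos: [0.6659, -0.1416, 0.1635]
tcp_rot: [-3.141, 0.02, 0.008]
wrist_force: [-0.9, 0.5, -0.4]
width: 0.705
grip_force: 0.0
```

```bash
python3 l2.py .6677 -.1419 w11.png
```

```text
t33.38 [ 0.6662 -0.1418  0.1647] q6 1.343 yaw -0.018 to goal tool mm [ 1.5  0.1 -0. ]
0.86 [267. 283.] [ 0.6681 -0.1431  0.097 ] tool mm [ 1.9  1.3 -0. ]
```

{"api": "step_arm", "payload": {"targets": [[[0,0,0],[1,0.4,0],60],[[0,0,0],[0,0,12.5],60],[[0,0,0],[0,0,0],20],[[0,0,0],[0,0,0],20],[[0,0,0],[0,0,0],20]]}}

```text
time: 33.85
tool_pos: [0.6683, -0.1419, 0.1545]
tcp_rot: [-3.14, 0.028, 0.001]
wrist_force: [-2.8, 0.6, -0.1]
width: 0.304
grip_force: 59.1
```

```bash
python3 r.py
```

```text
t33.85 p [ 0.6683 -0.1419  0.1545] F [-2.84 -0.55  0.13] M [-0.369 -0.627 -0.058] jt6 0.0156 q6 1.3416 w 0.304 g 59.1 nose 0.0726
```

{"api": "step_arm", "payload": {"targets": [[[0,0,0.1047],[0,0,0.1],20],[[0,0,0.1047],[0,0,0.1],20],[[0,0,0.1047],[0,0,0.1],20],[[0,0,0.1047],[0,0,0.1],20],[[0,0,0.1048],[0,0,0.1],20]]}}

```text
time: 34.27
tool_pos: [0.6682, -0.1422, 0.1542]
tcp_rot: [3.026, -0.845, -0.002]
wrist_force: [-2.4, 1.9, 0.9]
width: 0.306
grip_force: 59.4
```

```bash
python3 rn.py 4
```

```text
t34.42 p [ 0.6682 -0.1422  0.1542] Mz 0.0784 [-0.294  0.166  0.22   0.222] jt6 [-1.0183 -0.0268  0.588   0.0512] q6 1.8628 F [-2.9  0.  -1.1] g 60
```

{"api": "step_arm", "payload": {"targets": [[[0,0,0],[0,0,0],60],[[0,0,0],[0,0,0],60],[[0,0,0],[0,0,0],60],[[0,0,-0.12],[0,0,-21],60],[[0,0,-0.12],[0,0,-20],60]]}}

```text
time: 34.83
tool_pos: [0.6677, -0.1422, 0.1935]
tcp_rot: [-3.108, 0.46, 0.005]
wrist_force: [0.8, 0.1, 0.1]
width: 0.702
grip_force: 0.0
```

{"api": "step_arm", "payload": {"targets": [[[0,0,0],[-40.2,-2.4,0],60],[[0,0,0],[-40.2,-2.4,0],60],[[0,0,0],[-40.2,-2.4,0],60],[[0,0,0],[-40.2,-2.4,0],60],[[0,0,0],[0,0,0],60]]}}

```text
time: 35.25
tool_pos: [0.5085, -0.0829, 0.1913]
tcp_rot: [-3.106, 0.467, 0.019]
wrist_force: [-1.3, 0.5, -1.5]
width: 0.702
grip_force: 0.0
```

{"api": "step_arm", "payload": {"targets": [[[0,0,-0.12],[0,0,14],60],[[0,0,-0.12],[0,0,14],60],[[0,0,0],[0,0,0],60]]}}

```text
time: 35.5
tool_pos: [0.5164, -0.0854, 0.165]
tcp_rot: [-3.14, 0.089, 0.005]
wrist_force: [0.0, 0.4, -0.1]
width: 0.702
grip_force: 0.0
```

```bash
python3 l2.py .5177 -.0854 w12.png
```

```text
t35.55 [ 0.517  -0.0855  0.166 ] q6 1.421 yaw -0.062 to goal tool mm [ 0.7 -0.2 -0. ]
0.82 [267. 282.] [ 0.5186 -0.0867  0.097 ] tool mm [ 1.7  1.1 -0. ]
```

{"api": "step_arm", "payload": {"targets": [[[0,0,0],[0.5,0.2,0],60],[[0,0,0],[0,0,12.5],60],[[0,0,0],[0,0,0],20],[[0,0,0],[0,0,0],20],[[0,0,0],[0,0,0],20]]}}

```text
time: 36.02
tool_pos: [0.5182, -0.0855, 0.1544]
tcp_rot: [-3.139, 0.096, 0.001]
wrist_force: [-3.4, 1.1, 2.7]
width: 0.309
grip_force: 58.9
```

```bash
python3 r.py
```

```text
t36.02 p [ 0.5182 -0.0855  0.1544] F [-3.49 -0.86 -2.73] M [ 0.019 -0.601 -0.034] jt6 0.0145 q6 1.4198 w 0.309 g 58.9 nose 0.0726
```

{"api": "step_arm", "payload": {"targets": [[[0,0,0.1047],[0,0,0.1],20],[[0,0,0.1047],[0,0,0.1],20],[[0,0,0.1047],[0,0,0.1],20],[[0,0,0.1047],[0,0,0.1],20],[[0,0,0.1048],[0,0,0.1],20]]}}

```text
time: 36.43
tool_pos: [0.5181, -0.0856, 0.1541]
tcp_rot: [-3.007, 0.911, 0.001]
wrist_force: [-1.2, 2.2, 1.0]
width: 0.307
grip_force: 59.2
```

```bash
python3 rn.py 4
```

```text
t36.58 p [ 0.5181 -0.0856  0.154 ] Mz 0.0753 [-0.313  0.112  0.267  0.235] jt6 [-1.0005 -0.0229  0.5715  0.0491] q6 1.9410 F [-2.1 -0.9 -1.3] g 59
```

{"api": "step_arm", "payload": {"targets": [[[0,0,0],[0,0,0],60],[[0,0,0],[0,0,0],60],[[0,0,0],[0,0,0],60],[[0,0,-0.12],[0,0,-21],60],[[0,0,-0.12],[0,0,-20],60]]}}

```text
time: 37.0
tool_pos: [0.5173, -0.0858, 0.194]
tcp_rot: [3.097, -0.527, -0.005]
wrist_force: [0.2, -0.5, 1.1]
width: 0.702
grip_force: 0.0
```

{"api": "step_arm", "payload": {"targets": [[[0,0,0],[26.8,-26.3,0],60],[[0,0,0],[26.8,-26.3,0],60],[[0,0,0],[26.8,-26.3,0],60],[[0,0,0],[0,0,0],60]]}}

```text
time: 37.33
tool_pos: [0.6265, -0.0367, 0.1958]
tcp_rot: [-3.094, 0.533, -0.01]
wrist_force: [0.5, 0.1, 0.5]
width: 0.7
grip_force: 0.0
```

{"api": "step_arm", "payload": {"targets": [[[0,0,-0.12],[0,0,14],60],[[0,0,-0.12],[0,0,14],60],[[0,0,0],[0,0,0],60]]}}

```text
time: 37.58
tool_pos: [0.6188, -0.0386, 0.1637]
tcp_rot: [-3.138, 0.157, 0.008]
wrist_force: [-0.4, -1.0, -1.3]
width: 0.707
grip_force: 0.0
```

```bash
python3 l2.py .6208 -.0386 w13.png
```

```text
t37.63 [ 0.6192 -0.0387  0.165 ] q6 1.574 yaw -0.105 to goal tool mm [ 1.6 -0.3 -0. ]
0.81 [268. 280.] [ 0.6201 -0.0385  0.097 ] tool mm [ 1.  -0.3 -0. ]
```

{"api": "step_arm", "payload": {"targets": [[[0,0,0],[0.8,-0.2,0],60],[[0,0,0],[0,0,12.5],60],[[0,0,0],[0,0,0],20],[[0,0,0],[0,0,0],20],[[0,0,0],[0,0,0],20]]}}

```text
time: 38.1
tool_pos: [0.6212, -0.0386, 0.1545]
tcp_rot: [-3.137, 0.164, 0.001]
wrist_force: [-2.6, -0.1, 0.4]
width: 0.308
grip_force: 58.9
```

```bash
python3 r.py
```

```text
t38.10 p [ 0.6212 -0.0386  0.1545] F [-2.55  0.41 -0.44] M [-0.09  -0.574  0.056] jt6 0.0062 q6 1.5730 w 0.308 g 58.9 nose 0.0726
```

{"api": "step_arm", "payload": {"targets": [[[0,0,0.1047],[0,0,0.1],20],[[0,0,0.1047],[0,0,0.1],20],[[0,0,0.1047],[0,0,0.1],20],[[0,0,0.1047],[0,0,0.1],20],[[0,0,0.1048],[0,0,0.1],20]]}}

```text
time: 38.52
tool_pos: [0.6211, -0.0387, 0.1541]
tcp_rot: [2.985, -0.976, -0.001]
wrist_force: [-0.8, -0.3, 1.4]
width: 0.308
grip_force: 59.2
```

```bash
python3 rn.py 4
```

```text
t38.67 p [ 0.6211 -0.0388  0.1541] Mz 0.0681 [-0.306  0.162  0.227  0.189] jt6 [-1.0045 -0.0112  0.576   0.0816] q6 2.0942 F [-0.6  1.3 -1.1] g 59
```

{"api": "step_arm", "payload": {"targets": [[[0,0,0],[0,0,0],60],[[0,0,0],[0,0,0],60],[[0,0,0],[0,0,0],60],[[0,0,-0.12],[0,0,-21],60],[[0,0,-0.12],[0,0,-20],60]]}}

```text
time: 39.08
tool_pos: [0.6204, -0.0384, 0.1938]
tcp_rot: [3.085, -0.595, -0.005]
wrist_force: [0.7, 0.1, 0.8]
width: 0.707
grip_force: 0.0
```

{"api": "step_arm", "payload": {"targets": [[[0,0,0],[1.1,40,0],60],[[0,0,0],[1.1,40,0],60],[[0,0,0],[1.1,40,0],60],[[0,0,0],[1.1,40,0],60],[[0,0,0],[0,0,0],60]]}}

```text
time: 39.5
tool_pos: [0.5632, -0.1941, 0.1954]
tcp_rot: [3.079, -0.61, 0.001]
wrist_force: [0.5, 1.0, 0.9]
width: 0.704
grip_force: 0.0
```

{"api": "step_arm", "payload": {"targets": [[[0,0,-0.12],[0,0,14],60],[[0,0,-0.12],[0,0,14],60],[[0,0,0],[0,0,0],60]]}}

```text
time: 39.75
tool_pos: [0.5635, -0.188, 0.1644]
tcp_rot: [-3.132, 0.227, 0.006]
wrist_force: [-0.4, 0.4, -0.5]
width: 0.704
grip_force: 0.0
```

```bash
python3 l2.py .5645 -.1886 w14.png
```

```text
t39.80 [ 0.5641 -0.1879  0.1654] q6 1.357 yaw -0.150 to goal tool mm [ 0.5  0.6 -0. ]
0.73 [270. 281.] [ 0.5638 -0.188   0.097 ] tool mm [-0.2  0.1  0. ]
```

{"api": "step_arm", "payload": {"targets": [[[0,0,0],[0.3,0.4,0],60],[[0,0,0],[0,0,12.5],60],[[0,0,0],[0,0,0],20],[[0,0,0],[0,0,0],20],[[0,0,0],[0,0,0],20]]}}

```text
time: 40.27
tool_pos: [0.5652, -0.1885, 0.1543]
tcp_rot: [-3.133, 0.232, 0.001]
wrist_force: [-1.7, 0.8, 0.3]
width: 0.304
grip_force: 58.9
```

{"api": "step_arm", "payload": {"targets": [[[0,0,0.1047],[0,0,0.1],20],[[0,0,0.1047],[0,0,0.1],20],[[0,0,0.1047],[0,0,0.1],20],[[0,0,0.1047],[0,0,0.1],20],[[0,0,0.1048],[0,0,0.1],20]]}}

```text
time: 40.68
tool_pos: [0.565, -0.1888, 0.154]
tcp_rot: [2.964, -1.041, -0.001]
wrist_force: [-1.5, 0.0, 0.4]
width: 0.31
grip_force: 59.2
```

```bash
python3 rn.py 4
```

```text
t40.83 p [ 0.565  -0.1888  0.1541] Mz 0.0476 [-0.295  0.154  0.15   0.181] jt6 [-1.0302 -0.0301  0.6322  0.1282] q6 1.8756 F [-1.2  1.  -0.3] g 59
```

{"api": "step_arm", "payload": {"targets": [[[0,0,0],[0,0,0],60],[[0,0,0],[0,0,0],60],[[0,0,0],[0,0,0],60],[[0,0,0],[0,0,-21],60],[[0,0,0],[0,0,-30],60]]}}

```text
time: 41.25
tool_pos: [0.5631, -0.188, 0.2018]
tcp_rot: [-2.967, 1.033, 0.012]
wrist_force: [0.6, -0.6, 0.1]
width: 0.7
grip_force: 0.0
```

{"api": "step_arm", "payload": {"targets": [[[0,0,0],[0,0,-35],60],[[0,0,0],[0,0,-35],60],[[0,0,0],[0,0,0],60]]}}

```text
time: 41.5
tool_pos: [0.5693, -0.1903, 0.2843]
tcp_rot: [2.967, -1.033, 0.024]
wrist_force: [1.6, -1.7, 1.2]
width: 0.704
grip_force: 0.0
```

```bash
python3 -c "
from h import *;save('wrist','end.png');print(read_state()['time'])"
```

```text
41.55
```

View pics/end.png

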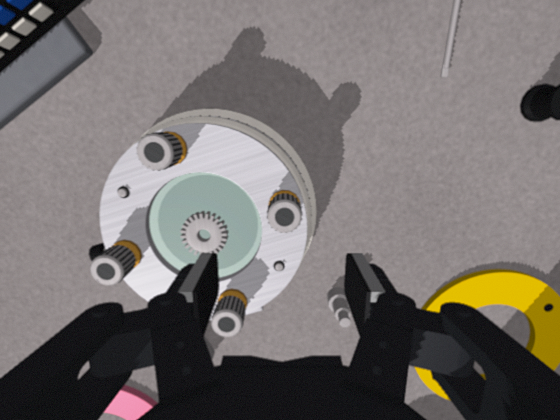

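The final view shows all four screws seated at (160,152), (284,212), (110,265) and (230,318). The gear is still centred on the glass at (204,234), the shaft is still standing, and the gripper is clear of everything. Handing in.

```bash
python3 -c "
from workcell import finish_job;print(finish_job())"
```

```text
the job is handed in; nothing more can be done
None
```

I tightened all four screws crosswise in three rounds (nip at about 0.3 rad past touching, then +30°, then +30°), with the gripper clear when I handed the job in at about 41.6 s; no score came back.

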